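# Unlatch the tow coupler and hold its tongue up off the ball

### The job

The tow coupler on the bench stand is locked on its ball and the ball has to be greased. Push the thumb pad of the sprung lock lever down until it clicks and stays down by itself, then take the D-shaped handle, pull the latch out sideways against its spring until the coupler is free, and lift the tongue by that handle until the coupler's mouth is well clear above the ball, at least 15 mm. Finish with the gripper still holding the handle and the tongue still raised, and leave the whetstone and the collet beside the stand where they are.

Things in the scene. Friction and masses are not known exactly. Their poses are not given: they have to be found in the camera images.
- hitch_stand: the fixed bench stand: a grey steel plate 100 x 370 x 12 mm bolted to the table, with a 50 mm steel tow ball on a neck at one end and a hinge bracket at the other. Its origin lies on the table under the plate; its z is up, its y runs along the tongue from the ball (at x 0, y -90 mm) to the hinge (at x 0, y +165 mm), its x runs across the tongue, and the D-handle is on its -x side. It cannot be moved; its place and yaw differ from run to run
- ball_top (a point): the top of the ball, 105 mm above the table; its axes are those of the stand
- tongue_hinge (a point): the middle of the tongue's hinge pin, 85 mm above the table; the pin runs along the stand's x, 255 mm horizontally from the ball's centre
- coupler_mouth (a point): the centre of the open underside of the round aluminium coupler head (76 mm across the rim, its top 115 mm above the table) at the free end of the tongue. With the tongue down it lies round the ball, 64 mm above the table, 41 mm below the ball's top
- tongue (a joint): swing of the steel tongue (a square tube of 40 x 40 mm, about 1 kg with all it carries) about its hinge: 0 = down on the ball, grows as the coupler end rises, in rad, stop at 0.7. It falls back if let go. It is about 0.22 when the mouth is 15 mm above the ball's top. Raised by an angle a, the middle of the D-handle (255 mm from the hinge axis along -y and 65 mm above it) has risen by 255 sin a - 65 (1 - cos a) mm and moved 255 (1 - cos a) + 65 sin a mm towards the hinge
- lock_lever (a joint): the steel rocker lever on top of the tongue: 0 = up, its tooth in the slot of the latch strap, so the latch moves 3 mm at most; a downward push of about 10 N on its pad takes the roller on its toe past a spring catch, and let go it then stays at about 0.20 rad with the tooth lifted out (hard stop at 0.245; if released before the catch has snapped over it springs back to 0). Its axis lies across the tongue
- thumb_pad (a point): the middle of the top face of the lock lever's thumb pad (30 mm across the tongue, 26 mm along it, free above), 148 mm above the table while up. The pad goes down about 10 mm to be caught and 12 mm to the hard stop; the block 15 mm beyond it towards the hinge is 132 mm high
- latch (a joint): travel of the latch, in m: 0 = shut, its fork under the ball; grows as the handle is pulled sideways, away from the tongue (along the stand's -x). The coupler is free of the ball from 0.013 on, the end stop is at 0.018; the spring pulls back with about 5 N at first and 8 N when open. It slides shut if let go
- d_handle: the latch's upright D-handle: a level steel bar along the stand's y, 13 mm thick, between two legs (70 mm clear), 64 mm to the -x side of the tongue's middle. Origin: the middle of the bar, 150 mm above the table while down, 35 mm above the coupler's top; free on both sides to 25 mm below the bar. x across the bar, y along it, as on the tongue. Lifting the tongue by it takes 6 to 9 N
- whetstone: loose grey whetstone, 33 x 68 x 27 mm, on the table beside the stand; origin at the centre of its underside
- collet_tall: loose steel collet, 25 mm in diameter, 40 mm high, standing on the table beside the stand; origin at the centre of its underside

How it is judged:
By the outcome, as a careful person would: the job done as asked, in the order asked, and still so for the second after the job is handed in, while the arm keeps its last pose, push and grip.
It also fails if it takes over 42 s, if anything falls off the work surface, if the arm or the gripper's body presses on something with over 40 N, if the wrist force passes 120 N, or if a joint passes its speed limit or range.

### The arm

A 6-joint arm with a two-finger parallel gripper is mounted at the origin on a cart in front of the work surface, level with it; the furniture and walls round the work are solid. World frame = base frame: x ahead of the robot, y to its left, z up, the work surface at z = 0. Lengths are in mm, angles in rad, forces in N, time in s.
With the tool pointing down it reaches from about 275 to 750 mm from the base axis. Payload 10.2 kg.
Tool frame: the origin (TCP) lies at the very end of the fingers, on their centre line; the grasp point (between the pads) lies 19 mm behind it; z points along the fingers, y is the direction in which the jaws open and shut (so a half turn about z gives the same grasp; the last joint's range is limited). The gripper opens to 85 mm and grips with 20 to 120 N. Pads are 22 mm wide; open, the fingers measure 114 mm over their backs; the gripper's body (76 mm by 85 mm) begins 54 mm behind the grasp point. The pads swing forward as they close: fully open they stand 13 mm farther back than shut.
Start: joints at [-1.36, 0.313, 1.498, -0, 1.331, -0.223], TCP at [220.657, -476.383, 201.794] pointing down, gripper open.
Joint ranges: [-2.94, 2.94], [-0.97, 2.17], [0.19, 2.56], [-1.23, 4.37], [0.02, 3.11], [-2.88, 2.88]. Speed limits (rad/s): [2.39, 2.39, 3.01, 3.14, 3.14, 3.14].

### API

Orientations are given as a unit quaternion [w, x, y, z].
In Python, from rig import sensors, imaging, ctrl gives the robot as it stands.
- The arm moves only by the shell command python3 -m creep 'ROWS' [FORCE]. ROWS is JSON, a list of rows, each an object with "grip": the finger opening in mm, from 0 to 85.4; "linear": the shift along the tool's x, y, z in mm, a list of three; "rot": the turn, a rotation vector about the tool's x, y, z in rad, a list of three. A call has 1 to 12 rows; each row shifts and turns the commanded pose from where the row before left it, along the tool's axes as they then stand; what a row does not reach is not made up. A row lasts 1/12 s, in which the tool goes at most 41.7 mm and 7.16 degrees, less where a joint would pass 70% of its speed; a pose out of reach is approached as far as the arm can. A call with a gripper value outside its range is refused whole. The fingers move at their own pace and stop on an object; FORCE is the grip in N (left out, the last holds). Time passes only in rows, so rows that do not move let the fingers close. It gives the time, the measured TCP pose, the force and the opening at its end, in the units of the state.
- sensors.sense(): the state, without advancing time (a new reading comes with each control period).
- imaging.capture(name): name is "side" or "top"; returns (picture, depth): 400x640x3 uint8, red, green, blue; 400x640 float32, mm along the optical axis (not along the pixel's ray), 0 where there is no reading.
- imaging.camera_params(name): a dict with "intrinsics" (3x3 intrinsics, pixels), "R" (3x3) and "t" (3): a world point X has camera coordinates R X + t. Camera axes: x right, y down, z forward; pixel columns grow to the right and rows downward; lengths in mm; the calibration is good to about 2 mm. A picture is of the moment at which its call begins. camera_params takes no time and is no camera call.
- ctrl.finish_job(): hands the job in, once; it reports no verdict.
The state is a dict: "time_s": time; "joints": joint angles; "dq": joint speeds; "tau": joint torques, N m; "eef_pos": TCP position; "ee_rot": TCP orientation; "force": force on the tool from outside, world axes, zero at the start; "wrist_torque": the same for the moment, N m; "grip_width": opening from 0.0 (shut) to 1.0 (fully open).
Only numpy, scipy, OpenCV 4.12 (cv2) and the standard library are available. Lean on these libraries where they do the work, as an engineer would, in place of code of your own. Each camera call takes 0.05 s, during which the arm holds its last target.

## Working session

There is one attempt and no reset: what is moved stays moved. The work goes in short steps, Python scripts to look and compute and a shell command to move; the robot and the scene stay as the last step left them, time stands still between calls to the robot, and variables do not carry over. Pictures are saved under pics/ and viewed, and the job is handed in when it is done.

```bash
mkdir -p pics; ls
python3 - <<'E'
from rig import sensors, imaging, ctrl
import cv2,numpy as np
print(sensors.sense())
for n in("side","top"):
    p,d=imaging.capture(n); cv2.imwrite(f"pics/{n}0.png",p[:,:,::-1]); np.savez(f"pics/{n}0.npz",p=p,d=d)
    print(n,imaging.camera_params(n))
E
```

```text
pics
{'time_s': 0.0, 'joints': array([-1.36038575e+00,  3.13475530e-01,  1.49846223e+00, -8.00579992e-06,
        1.33105024e+00, -2.23398377e-01]), 'dq': array([ 1.39288211e-03,  9.77818984e-04,  2.49153646e-05,  1.78438224e-03,
       -1.06229600e-03, -9.94019732e-04]), 'tau': array([ 1.26364437e-03, -4.12250590e+01, -2.59748733e+01, -5.88066086e-05,
        3.99627839e-03,  4.52236827e-05]), 'eef_pos': array([ 220.59260921, -476.05584116,  201.21259524]), 'ee_rot': array([-6.97684157e-04,  9.76567865e-01,  2.15208548e-01,  6.42927111e-07]), 'force': array([0.08193327, 0.18520081, 0.54804748]), 'wrist_torque': array([-0.01992436, -0.03521606, -0.03857362]), 'grip_width': 1.0057395507060283}
side {'intrinsics': array([[373.04465606,   0.        , 318.2514501 ],
       [  0.        , 373.04465606, 203.71115673],
       [  0.        ,   0.        ,   1.        ]]), 'R': array([[ 0.95108037,  0.30886543,  0.00694739],
       [ 0.14099933, -0.41394662, -0.89931495],
       [-0.27489145,  0.85630038, -0.43724633]]), 't': array([-577.63547003,   16.7247304 , 1074.42696402])}
top {'intrinsics': array([[396.95860524,   0.        , 324.13409954],
       [  0.        , 396.95860524, 193.58185196],
       [  0.        ,   0.        ,   1.        ]]), 'R': array([[ 0.01833005, -0.99981237, -0.00626436],
       [-0.99947934, -0.01815684, -0.02667163],
       [ 0.02655289,  0.00674999, -0.99962462]]), 't': array([  4.77570375, 586.82508519, 949.94377418])}
```

View pics/side0.png

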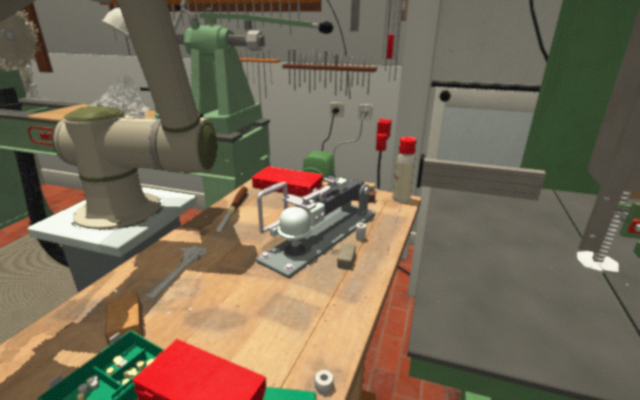

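View pics/top0.png

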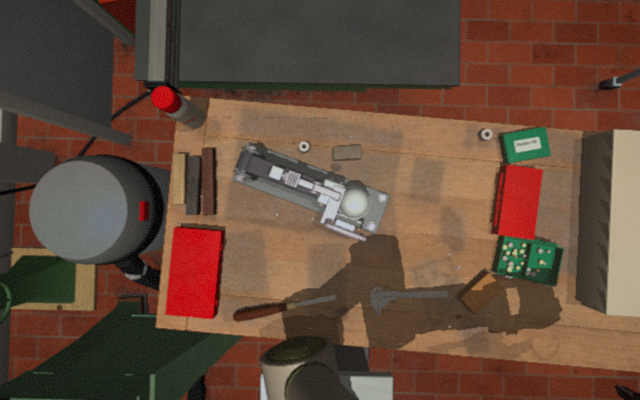

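```bash
cat > h.py <<'E'
import numpy as np,cv2
from rig import imaging
P={n:imaging.camera_params(n) for n in("side","top")}
def proj(n,X):
    c=P[n];x=c["R"]@np.array(X,float)+c["t"];u=c["intrinsics"]@x;return u[:2]/u[2],x[2]
def back(n,u,v,z=None,depth=None):
    c=P[n];r=np.linalg.inv(c["intrinsics"])@[u,v,1.];C=-c["R"].T@c["t"];d=c["R"].T@r
    return C+d*((z-C[2])/d[2] if depth is None else depth)
E
python3 - <<'E'
from h import *
print(proj("top",[220,-476,200]),proj("side",[220,-476,200]))
im=cv2.imread("pics/top0.png")[125:255,220:400]; cv2.imwrite("pics/t0c.png",cv2.resize(im,None,fx=4.4,fy=4.4,interpolation=cv2.INTER_CUBIC))
im=cv2.imread("pics/side0.png")[160:280,240:400]; cv2.imwrite("pics/s0c.png",cv2.resize(im,None,fx=5,fy=5,interpolation=cv2.INTER_CUBIC))
E
```

```text
(array([579.1220499, 388.8566855]), np.float64(752.6474887410232)) (array([-51.28898822, 250.38297578]), np.float64(518.9025987666893))
```

View pics/t0c.png

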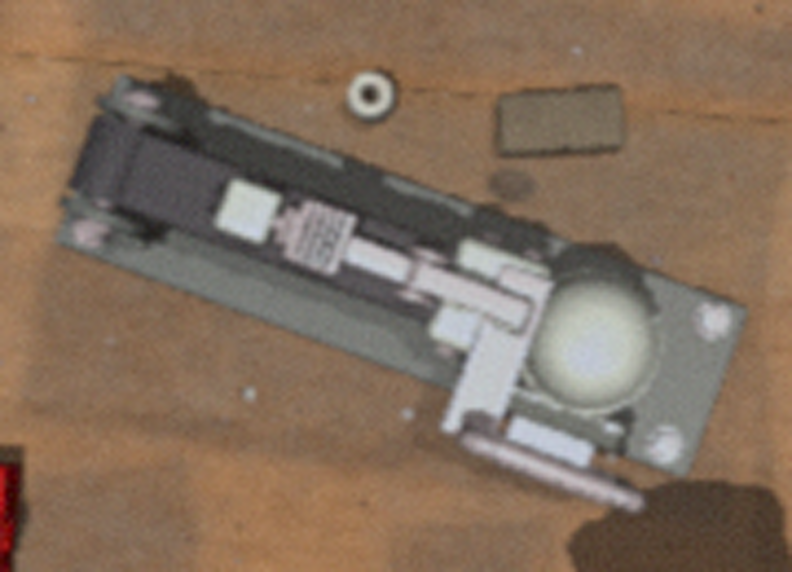

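View pics/s0c.png

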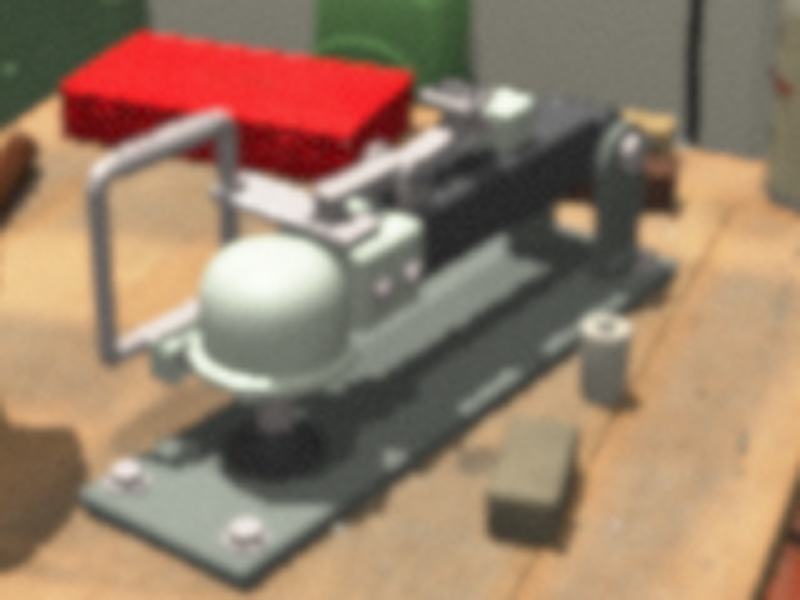

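Run:
```python
from h import *
def b(x,y,z): return back("top",220+(x+.5)/4.4-.5,125+(y+.5)/4.4-.5,z)
pts={"LT":(125,75,12),"LB":(60,240,12),"RT":(745,308,12),"RB":(688,475,12),"dome":(597,340,112),"pad":(325,238,148),"h1":(470,435,150),"h2":(638,503,150)}
for k,v in pts.items(): print(k,b(*v).round(1))
d=np.load("pics/top0.npz")["d"]
for k,v in pts.items():
    u,w=int(220+v[0]/4.4),int(125+v[1]/4.4); print(k,back("top",u,w,depth=np.median(d[w-1:w+2,u-1:u+2])).round(1))
yaws=[];
a,c=b(*pts["RT"]),b(*pts["LT"]); e,f=b(*pts["RB"]),b(*pts["LB"])
for p,q in((a,c),(e,f),(b(*pts["h2"]),b(*pts["h1"])),(b(*pts["dome"]),b(*pts["pad"]))):
    v=q-p; print(np.linalg.norm(v), np.arctan2(-v[0],v[1]))
```

```text
LT [708.5 201.4  12. ]
LB [617.3 234.9  12. ]
RT [ 586.9 -140.1   12. ]
RB [ 495.4 -110.4   12. ]
dome [567.2 -52.5 112. ]
pad [612.5  78.3 148. ]
h1 [521.6   8.7 150. ]
h2 [491.5 -70.  150. ]
LT [707.9 201.8  10.6]
LB [617.7 235.7  11.1]
RT [ 586.  -140.6    9.6]
RB [ 496.5 -111.     7.5]
dome [567.  -51.5 116.3]
pad [611.9  79.4 147.1]
h1 [522.7   9.6 151.3]
h2 [491.4 -70.8 150.1]
362.5214086613382 -0.3422431431000158
366.15075610166696 -0.3392952725542831
84.2841312131151 -0.36546528540020634
142.9989550411707 -0.3328163725090833
```

Stand found: yaw ≈ -0.34, ball at about (567,-52), pad at (612,79), and handle at (506,-31). The handle sits 64 mm off the ball line, which matches the given size. Next I turn the tool so its x lies along stand y and close the fingers.

```bash
cat >> h.py <<'E'
from scipy.spatial.transform import Rotation as Ro
YAW=-0.339
sx=np.array([np.cos(YAW),np.sin(YAW),0]);sy=np.array([-np.sin(YAW),np.cos(YAW),0]);Z=np.array([0,0,1.])
def to(T,tilt=0):
    from rig import sensors
    s=sensors.sense();R=Ro.from_quat(np.roll(s["ee_rot"],-1))
    W=Ro.from_matrix(np.c_[sy,sx,-Z])*Ro.from_rotvec([0,-tilt,0])
    print("t",s["time_s"],"pos",s["eef_pos"].round(1),"F",s["force"].round(1),"g",round(s["grip_width"],3))
    print("lin(tool)",R.inv().apply(np.array(T)-s["eef_pos"]).round(1),"rot",(R.inv()*W).as_rotvec().round(3))
E
python3 -m creep '[{"grip":0,"linear":[0,0,-2],"rot":[0,0,-0.114]},{"grip":0,"linear":[0,0,-2],"rot":[0,0,-0.114]},{"grip":0,"linear":[0,0,-2],"rot":[0,0,-0.114]},{"grip":0,"linear":[0,0,-2],"rot":[0,0,-0.114]},{"grip":0,"linear":[0,0,-2],"rot":[0,0,-0.114]},{"grip":0,"linear":[0,0,-2],"rot":[0,0,-0.114]},{"grip":0,"linear":[0,0,-2],"rot":[0,0,-0.114]}]' 60
python3 -c "
from h import *
to([612,78.8,190])"
```

```text
time_s: 0.68
eef_pos: [220.6, -476.2, 215.6]
ee_rot: [-0.0, 0.815, 0.58, 0.0]
force: [-1.3, -0.4, 1.0]
grip_width: 0.005
t 0.6833 pos [ 220.6 -476.2  215.6] F [-1.3 -0.4  1. ] g 0.005
lin(tool) [652.5 188.2  25.9] rot [-0.    -0.001  0.006]
```

```bash
python3 -m creep '[{"grip":0,"linear":[15,5,0],"rot":[0,0,0]},{"grip":0,"linear":[30,9,0],"rot":[0,0,0]},{"grip":0,"linear":[30,9,0],"rot":[0,0,0]},{"grip":0,"linear":[30,9,0],"rot":[0,0,0]},{"grip":0,"linear":[30,9,0],"rot":[0,0,0]},{"grip":0,"linear":[30,9,0],"rot":[0,0,0]},{"grip":0,"linear":[30,9,0],"rot":[0,0,0]},{"grip":0,"linear":[30,9,0],"rot":[0,0,0]},{"grip":0,"linear":[30,9,0],"rot":[0,0,0]},{"grip":0,"linear":[30,9,0],"rot":[0,0,0]},{"grip":0,"linear":[30,9,0],"rot":[0,0,0]},{"grip":0,"linear":[30,9,0],"rot":[0,0,0]}]'
python3 -c "
from h import *
to([612,78.8,190])"
```

```text
time_s: 1.68
eef_pos: [434.0, -183.2, 215.6]
ee_rot: [-0.0, 0.817, 0.577, 0.0]
force: [0.1, -0.3, 0.0]
grip_width: -0.001
t 1.6833 pos [ 434.  -183.2  215.6] F [ 0.1 -0.3  0. ] g -0.001
lin(tool) [306.5  79.9  25.7] rot [-0.    -0.    -0.003]
```

```bash
python3 -m creep '[{"grip":0,"linear":[28,8,0],"rot":[0,0,0]},{"grip":0,"linear":[28,8,0],"rot":[0,0,0]},{"grip":0,"linear":[28,8,0],"rot":[0,0,0]},{"grip":0,"linear":[28,8,0],"rot":[0,0,0]},{"grip":0,"linear":[28,8,0],"rot":[0,0,0]},{"grip":0,"linear":[28,8,0],"rot":[0,0,0]},{"grip":0,"linear":[28,8,0],"rot":[0,0,0]},{"grip":0,"linear":[28,8,0],"rot":[0,0,0]},{"grip":0,"linear":[28,8,0],"rot":[0,0,0]},{"grip":0,"linear":[28,8,0],"rot":[0,0,0]},{"grip":0,"linear":[16,0,0],"rot":[0,0,0]},{"grip":0,"linear":[10,0,0],"rot":[0,0,0]}]'
python3 - <<'E'
from h import *
to([612,78.8,190])
p,d=imaging.capture("side");im=p[130:280,270:430,::-1]; cv2.imwrite("pics/s1c.png",cv2.resize(im,None,fx=4,fy=4,interpolation=cv2.INTER_CUBIC))
E
```

```text
time_s: 2.68
eef_pos: [610.5, 79.0, 215.0]
ee_rot: [-0.001, 0.816, 0.577, -0.0]
force: [-1.1, -0.1, 0.2]
grip_width: -0.002
t 2.6833 pos [610.5  79.  215. ] F [-1.1 -0.1  0.2] g -0.002
lin(tool) [ 0.3  1.5 25. ] rot [-0.001  0.    -0.001]
```

View pics/s1c.png

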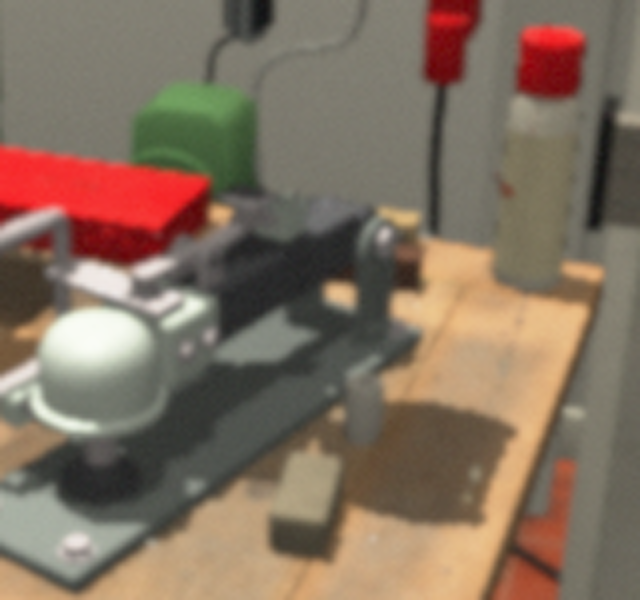

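Run:
```python
from h import *
for X in([610,79,215],[612,78.8,148],[567,-52,105],[506.5,-31,150]): print(proj("side",X),proj("top",X))
p,d=imaging.capture("side");im=p[60:260,200:440,::-1]; cv2.imwrite("pics/s2c.png",cv2.resize(im,None,fx=3,fy=3,interpolation=cv2.INTER_CUBIC))
```

```text
(array([330.29284625, 151.45669934]), np.float64(880.3829469829742)) (array([290.14137363, 177.72679227]), np.float64(751.7549903189087))
(array([330.47858366, 177.97795943]), np.float64(908.9574080140226)) (array([293.24226741, 178.92370879]), np.float64(818.7815956640547))
(array([294.05927152, 214.418131  ]), np.float64(828.1250260834705)) (array([354.84091996, 202.01517673]), np.float64(859.6876755507285))
(array([272.03538718, 188.70020031]), np.float64(843.062182136038)) (array([345.667221  , 231.24075345]), np.float64(813.2398678837876))
```

View pics/s2c.png

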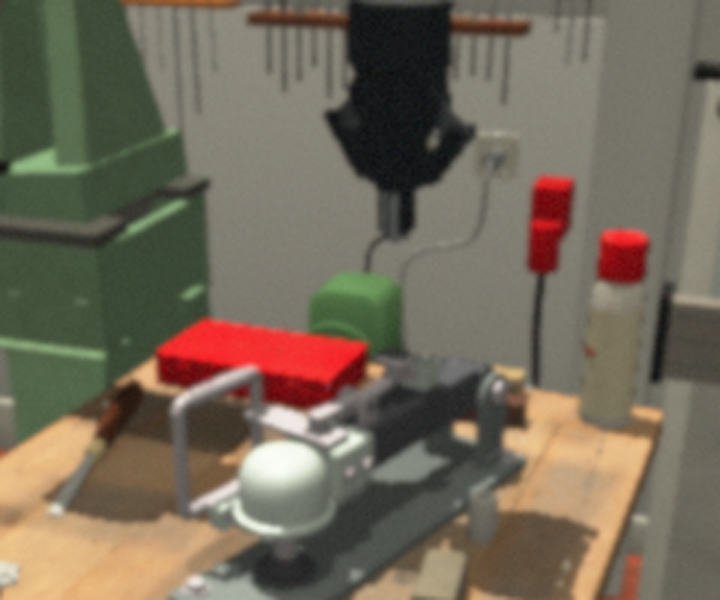

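Run:
```python
from h import *
p,d=imaging.capture("side")
for v in range(118,158,2): print(v,d[v,324:340:2].round(0))
print(back("side",331,137,depth=np.median(d[132:137,329:334])))
im=p[100:170,290:370,::-1]; cv2.imwrite("pics/s3c.png",cv2.resize(im,None,fx=8,fy=8,interpolation=cv2.INTER_NEAREST))
p,d=imaging.capture("top")
im=p[125:255,220:400,::-1]; cv2.imwrite("pics/t3c.png",cv2.resize(im,None,fx=4.4,fy=4.4,interpolation=cv2.INTER_CUBIC))
```

```text
118 [846. 841. 838. 833. 830. 827. 830. 817.]
120 [848. 840. 839. 834. 834. 830. 825. 820.]
122 [2251.  842.  843.  840.  834.  835.  835.  824.]
124 [2260.  854.  843.  844.  836.  839.  842.  843.]
126 [2277.  852.  846.  840.  842.  840.  846.  849.]
128 [2271.  856.  849.  847.  847.  842.  849.  851.]
130 [2278.  859.  850.  848.  847.  844.  850.  857.]
132 [2285.  862.  850.  847.  848.  848.  849.  858.]
134 [2300.  862.  856.  852.  853.  849.  858. 2270.]
136 [2298.  864.  857.  852.  854.  848.  857. 2270.]
138 [2289. 2285.  860.  856.  857.  860.  870. 2264.]
140 [2302. 2207. 2290. 2292.  860. 2296. 2291. 2270.]
142 [2214. 2311. 2313. 2291. 2293. 2287. 2279. 2290.]
144 [2311. 2311. 2311. 2303. 2311. 2288. 2283. 2156.]
146 [2321. 2318. 2317. 2300. 2294. 2289. 2142. 2295.]
148 [2324. 2319. 2321. 2312. 2305. 2162. 2300. 2312.]
150 [2343. 2313. 2333. 2319. 2316. 2156. 2303. 2298.]
152 [2135. 2133. 2140. 2317. 2322. 2160. 2307. 2309.]
154 [2108. 2109. 2109. 2131. 2150. 2169. 2308. 2321.]
156 [2072. 2073. 2085. 2109. 2137. 2157. 2327. 2325.]
[614.54452211  66.32696191 253.71113269]
```

View pics/s3c.png

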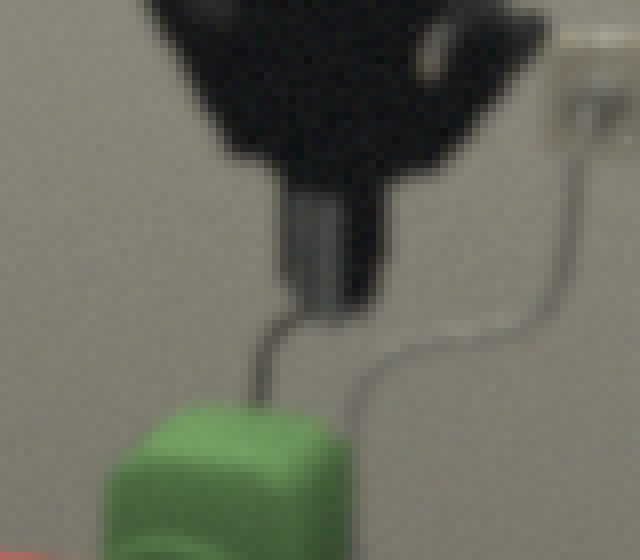

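View pics/t3c.png

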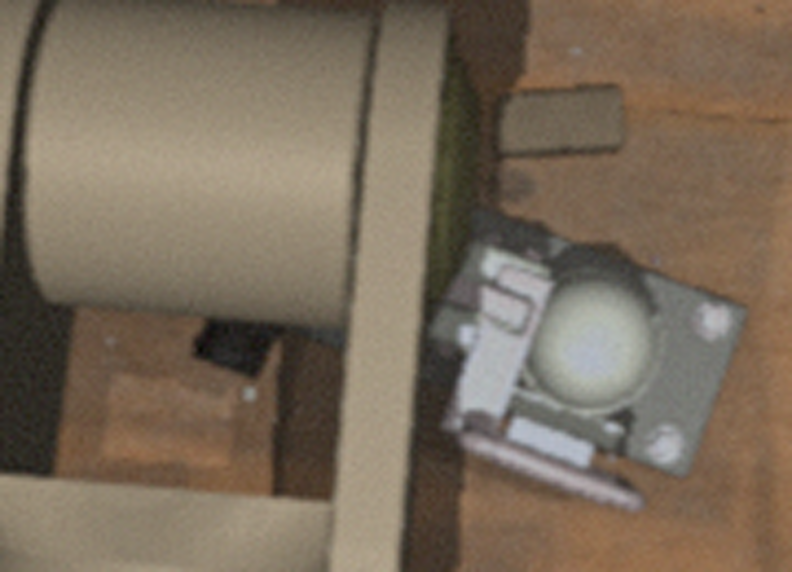

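The tip shows at side pixel (331,139), which puts it about 30 mm higher than the reported TCP. I'll lower partway and look again.

```bash
python3 -m creep '[{"grip":0,"linear":[0,1.5,15],"rot":[0,0,0]},{"grip":0,"linear":[0,0,15],"rot":[0,0,0]},{"grip":0,"linear":[0,0,15],"rot":[0,0,0]},{"grip":0,"linear":[0,0,0],"rot":[0,0,0]}]'
python3 - <<'E'
from h import *
to([612,78.8,148])
s=__import__("rig").sensors.sense();print(s["eef_pos"],proj("side",s["eef_pos"]))
p,d=imaging.capture("side")
im=p[110:210,270:400,::-1]; cv2.imwrite("pics/s4c.png",cv2.resize(im,None,fx=6,fy=6,interpolation=cv2.INTER_CUBIC))
E
```

```text
time_s: 3.22
eef_pos: [610.5, 74.8, 168.1]
ee_rot: [-0.002, 0.817, 0.577, -0.002]
force: [0.2, -0.1, -0.7]
grip_width: -0.001
t 3.2167 pos [610.5  74.8 168.1] F [ 0.2 -0.1 -0.7] g -0.001
lin(tool) [ 4.4  0.2 20.1] rot [-0.005  0.002 -0.002]
[610.45239448  74.75853841 168.12489729] (array([329.56691373, 170.71757003]), np.float64(897.1225890041726))
```

View pics/s4c.png

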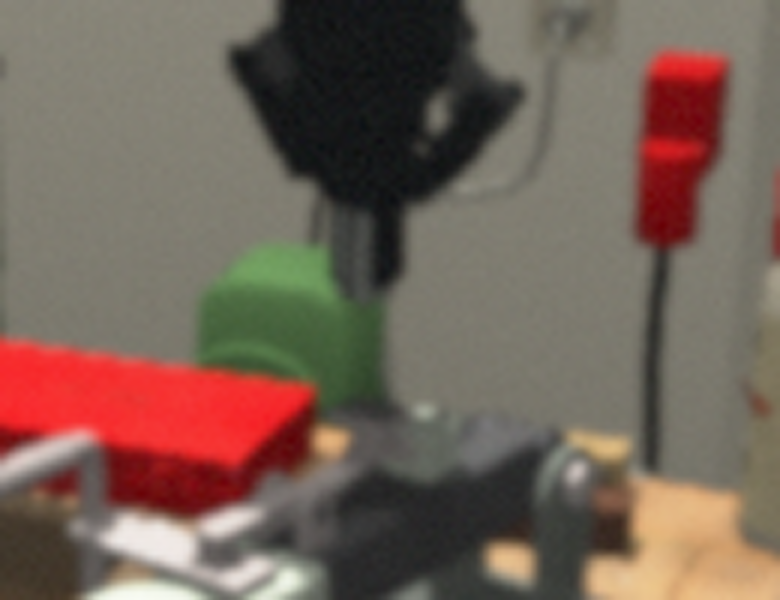

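```bash
python3 -m creep '[{"grip":0,"linear":[4,0,5],"rot":[0.005,-0.002,0]},{"grip":0,"linear":[0,0,5],"rot":[0,0,0]},{"grip":0,"linear":[0,0,4],"rot":[0,0,0]},{"grip":0,"linear":[0,0,0],"rot":[0,0,0]}]'
python3 - <<'E'
from h import *
to([612,78.8,148])
s=__import__("rig").sensors.sense();print(s["joints"],proj("side",s["eef_pos"]))
p,d=imaging.capture("side")
np.savez("pics/s5.npz",d=d)
im=p[110:210,270:400,::-1]; cv2.imwrite("pics/s5c.png",cv2.resize(im,None,fx=6,fy=6,interpolation=cv2.INTER_CUBIC))
E
```

```text
time_s: 3.6
eef_pos: [613.1, 79.6, 156.1]
ee_rot: [-0.002, 0.816, 0.578, -0.003]
force: [-0.4, 0.1, 0.1]
grip_width: -0.0
t 3.6 pos [613.1  79.6 156.1] F [-0.4  0.1  0.1] g -0.0
lin(tool) [-1.1 -0.7  8.1] rot [-0.006  0.002 -0.   ]
[-5.98112443e-02  5.57888633e-01  1.25394351e+00 -5.92613073e-04
  1.33619268e+00  2.79395851e-01] (array([331.07093344, 174.81060859]), np.float64(905.8326017238174))
```

View pics/s5c.png

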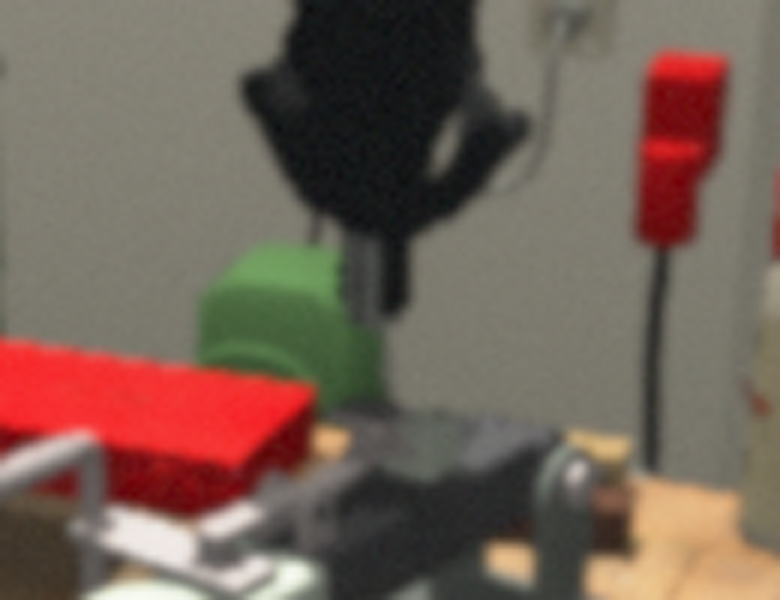

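```bash
python3 -m creep '[{"grip":0,"linear":[-1,-1,3],"rot":[-0.006,0.002,0]},{"grip":0,"linear":[0,0,3],"rot":[0,0,0]},{"grip":0,"linear":[0,0,0],"rot":[0,0,0]}]'; python3 -m creep '[{"grip":0,"linear":[0,0,2],"rot":[0,0,0]},{"grip":0,"linear":[0,0,2],"rot":[0,0,0]},{"grip":0,"linear":[0,0,0],"rot":[0,0,0]}]'
```

```text
time_s: 3.9
eef_pos: [611.7, 79.0, 150.3]
ee_rot: [0.0, 0.816, 0.578, -0.0]
force: [-0.4, -0.8, -0.9]
grip_width: -0.002
time_s: 4.15
eef_pos: [611.9, 79.0, 146.4]
ee_rot: [0.0, 0.816, 0.578, 0.0]
force: [-1.0, -0.7, -0.7]
grip_width: -0.002
```

No contact at reported z = 146, which agrees with the camera. I'll keep going down in guarded steps.

```bash
for i in 1 2; do python3 -m creep '[{"grip":0,"linear":[0,0,2],"rot":[0,0,0]},{"grip":0,"linear":[0,0,2],"rot":[0,0,0]},{"grip":0,"linear":[0,0,0],"rot":[0,0,0]}]'; done
python3 - <<'E'
from h import *
p,d=imaging.capture("side")
im=p[110:210,270:400,::-1]; cv2.imwrite("pics/s6c.png",cv2.resize(im,None,fx=6,fy=6,interpolation=cv2.INTER_CUBIC))
E
```

```text
time_s: 4.4
eef_pos: [611.9, 79.1, 142.3]
ee_rot: [0.0, 0.816, 0.578, 0.0]
force: [1.1, 0.3, 0.4]
grip_width: -0.004
time_s: 4.65
eef_pos: [611.9, 79.0, 138.3]
ee_rot: [0.0, 0.816, 0.578, -0.0]
force: [-0.2, 0.4, 0.1]
grip_width: -0.001
```

View pics/s6c.png

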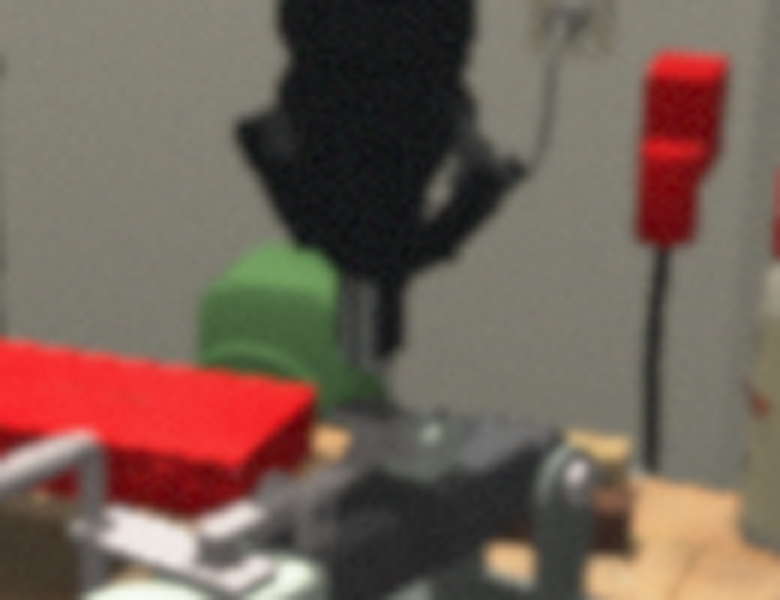

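```bash
python3 -m creep '[{"grip":0,"linear":[0,0,4],"rot":[0,0,0]},{"grip":0,"linear":[0,0,4],"rot":[0,0,0]},{"grip":0,"linear":[0,0,4],"rot":[0,0,0]},{"grip":0,"linear":[0,0,0],"rot":[0,0,0]}]';  for i in 1 2; do python3 -m creep '[{"grip":0,"linear":[0,0,2],"rot":[0,0,0]},{"grip":0,"linear":[0,0,2],"rot":[0,0,0]},{"grip":0,"linear":[0,0,0],"rot":[0,0,0]}]'; done
```

```text
time_s: 5.03
eef_pos: [611.6, 79.0, 125.6]
ee_rot: [-0.0, 0.816, 0.578, -0.0]
force: [0.2, -0.2, 0.1]
grip_width: 0.002
time_s: 5.28
eef_pos: [612.0, 79.0, 122.4]
ee_rot: [0.0, 0.816, 0.578, 0.0]
force: [-0.5, 0.3, -0.1]
grip_width: -0.002
time_s: 5.53
eef_pos: [612.2, 79.0, 118.6]
ee_rot: [0.0, 0.816, 0.578, 0.0]
force: [0.8, -0.0, 1.6]
grip_width: -0.0
```

```bash
for i in 1 2 3; do python3 -m creep '[{"grip":0,"linear":[0,0,2],"rot":[0,0,0]},{"grip":0,"linear":[0,0,0],"rot":[0,0,0]}]'; done
```

```text
time_s: 5.7
eef_pos: [612.5, 79.2, 117.8]
ee_rot: [0.001, 0.816, 0.578, 0.001]
force: [-2.4, 0.5, 9.4]
grip_width: 0.0
time_s: 5.87
eef_pos: [612.7, 79.9, 116.3]
ee_rot: [0.001, 0.816, 0.578, 0.002]
force: [-1.6, 4.3, 9.4]
grip_width: -0.002
time_s: 6.03
eef_pos: [613.0, 80.3, 114.2]
ee_rot: [0.001, 0.816, 0.578, 0.002]
force: [0.9, 6.2, 6.5]
grip_width: -0.0
```

```bash
for i in 1 2 ; do python3 -m creep '[{"grip":0,"linear":[0,0,2],"rot":[0,0,0]},{"grip":0,"linear":[0,0,0],"rot":[0,0,0]}]'; done
python3 - <<'E'
from h import *
p,d=imaging.capture("side")
im=p[130:230,260:390,::-1]; cv2.imwrite("pics/s7c.png",cv2.resize(im,None,fx=6,fy=6,interpolation=cv2.INTER_CUBIC))
E
```

```text
time_s: 6.2
eef_pos: [612.3, 79.4, 111.0]
ee_rot: [0.001, 0.816, 0.578, 0.001]
force: [-0.9, 0.3, -0.4]
grip_width: -0.002
time_s: 6.37
eef_pos: [612.4, 79.5, 109.0]
ee_rot: [0.0, 0.816, 0.578, 0.001]
force: [0.7, 4.3, 5.2]
grip_width: -0.0
```

View pics/s7c.png

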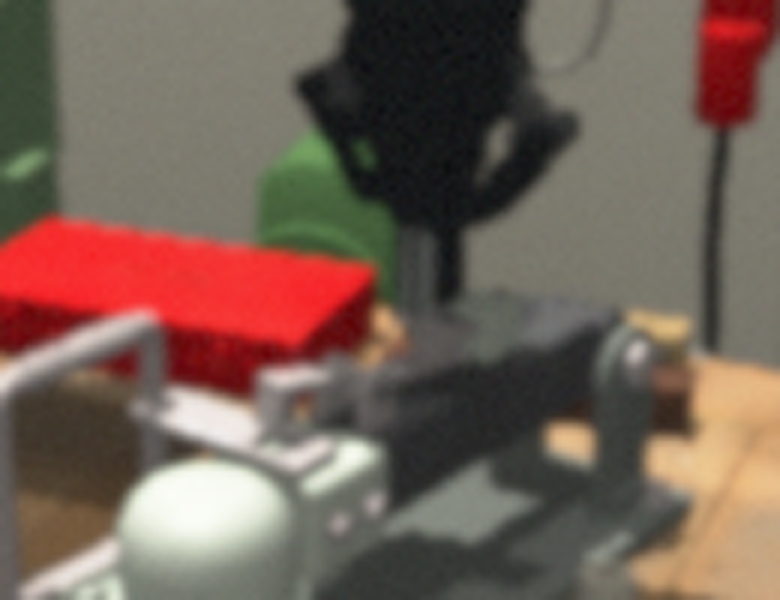

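Force dropped at 111, and the lever's front end has risen at crop (290,390), so it seems to have snapped over. I'll push a bit more to be sure, then back off.

```bash
python3 -m creep '[{"grip":0,"linear":[0,0,1.5],"rot":[0,0,0]},{"grip":0,"linear":[0,0,0],"rot":[0,0,0]}]';python3 -m creep '[{"grip":0,"linear":[0,0,1.5],"rot":[0,0,0]},{"grip":0,"linear":[0,0,0],"rot":[0,0,0]}]'
```

```text
time_s: 6.58
eef_pos: [612.6, 79.6, 108.3]
ee_rot: [0.001, 0.816, 0.578, 0.001]
force: [-0.6, 4.8, 8.2]
grip_width: -0.002
time_s: 6.75
eef_pos: [612.8, 79.6, 108.0]
ee_rot: [0.001, 0.816, 0.578, 0.002]
force: [-3.3, 4.8, 15.5]
grip_width: -0.001
```

```bash
python3 -m creep '[{"grip":0,"linear":[0,0,-8],"rot":[0,0,0]},{"grip":0,"linear":[0,0,-20],"rot":[0,0,0]},{"grip":0,"linear":[0,0,-30],"rot":[0,0,0]},{"grip":0,"linear":[0,0,-20],"rot":[0,0,0]},{"grip":45,"linear":[0,0,0],"rot":[0,0,0]}]'
python3 - <<'E'
from h import *
to([506.5,-31,175])
p,d=imaging.capture("side")
im=p[130:230,260:390,::-1]; cv2.imwrite("pics/s8c.png",cv2.resize(im,None,fx=6,fy=6,interpolation=cv2.INTER_CUBIC))
E
```

```text
time_s: 7.17
eef_pos: [613.5, 78.6, 188.1]
ee_rot: [0.003, 0.816, 0.578, 0.003]
force: [0.7, 1.1, 0.6]
grip_width: 0.128
t 7.1667 pos [613.5  78.6 188.1] F [0.7 1.1 0.6] g 0.128
lin(tool) [-139.   -64.6   12.4] rot [ 0.008 -0.001 -0.   ]
```

View pics/s8c.png

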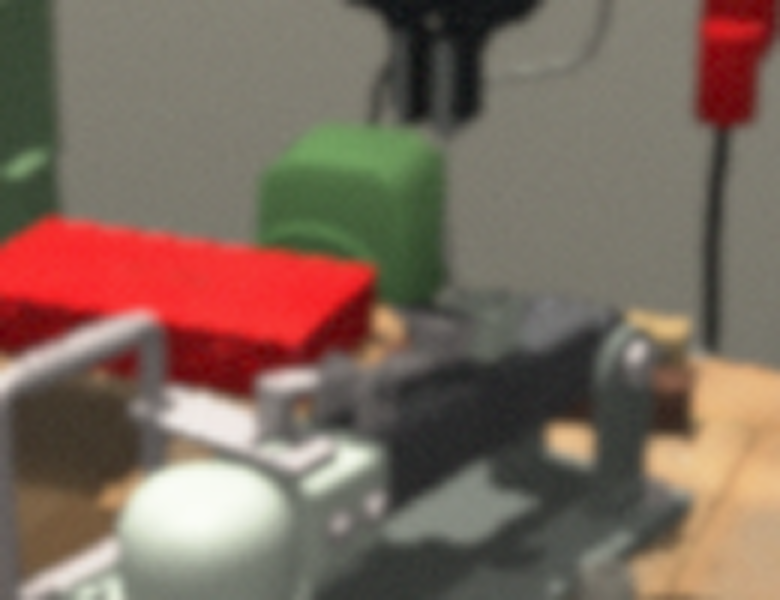

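The lever stays caught after release: its tooth is still raised at crop (290,385). Next, go above the handle.

```bash
python3 -m creep '[{"grip":45,"linear":[-15,-7,0],"rot":[0.008,0,0]},{"grip":45,"linear":[-28,-13,0],"rot":[0,0,0]},{"grip":45,"linear":[-28,-13,0],"rot":[0,0,0]},{"grip":45,"linear":[-28,-13,0],"rot":[0,0,0]},{"grip":45,"linear":[-25,-11.5,5],"rot":[0,0,0]},{"grip":45,"linear":[-15,-7,7],"rot":[0,0,0]},{"grip":45,"linear":[0,0,0],"rot":[0,0,0]}]'
python3 - <<'E'
from h import *
to([506.5,-31,150])
for n,(a,b,c,e) in dict(side=(110,230,220,380),top=(125,255,220,400)).items():
    p,d=imaging.capture(n)
    cv2.imwrite(f"pics/{n}9c.png",cv2.resize(p[a:b,c:e,::-1],None,fx=4.4,fy=4.4,interpolation=cv2.INTER_CUBIC))
E
```

```text
time_s: 7.8
eef_pos: [502.1, -32.1, 170.0]
ee_rot: [-0.005, 0.817, 0.577, -0.004]
force: [-0.4, 0.5, -0.3]
grip_width: 0.528
t 7.8 pos [502.1 -32.1 170. ] F [-0.4  0.5 -0.3] g 0.528
lin(tool) [ 2.6  4.  19.9] rot [-0.012  0.001 -0.003]
```

View pics/side9c.png

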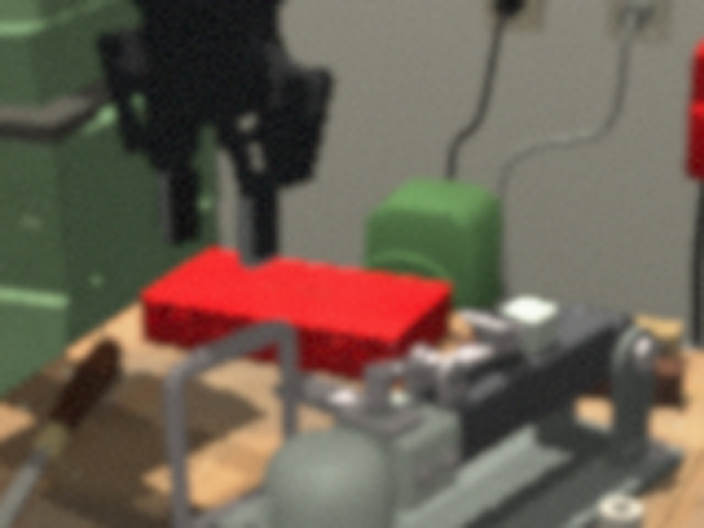

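View pics/top9c.png

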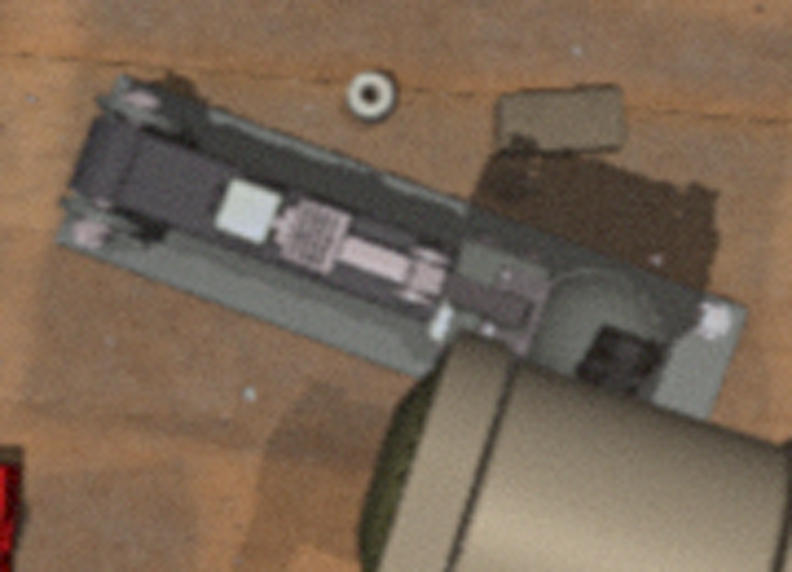

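```bash
python3 -m creep '[{"grip":45,"linear":[2.5,4,6],"rot":[-0.012,0,0]},{"grip":45,"linear":[0,0,10],"rot":[0,0,0]},{"grip":45,"linear":[0,0,10],"rot":[0,0,0]},{"grip":45,"linear":[0,0,4],"rot":[0,0,0]},{"grip":45,"linear":[0,0,0],"rot":[0,0,0]}]'
python3 - <<'E'
from h import *
to([506.5,-31,101])
for X in ([506.5,-31,169],np.array([506.5,-31,169])+22.5*sx,np.array([506.5,-31,169])-22.5*sx): u=proj("side",X)[0]; print((u-[220,130])*6)
p,d=imaging.capture("side")
cv2.imwrite("pics/side10c.png",cv2.resize(p[130:230,220:350,::-1],None,fx=6,fy=6,interpolation=cv2.INTER_CUBIC))
E
```

```text
time_s: 8.32
eef_pos: [509.0, -29.1, 140.6]
ee_rot: [0.001, 0.816, 0.578, 0.0]
force: [-0.1, 0.7, 0.7]
grip_width: 0.527
t 8.3167 pos [509.  -29.1 140.6] F [-0.1  0.7  0.7] g 0.527
lin(tool) [-2.6 -1.8 39.6] rot [0.002 0.    0.   ]
[309.80654105 305.48868237]
[354.27409133 320.02342971]
[266.62421091 291.37402452]
```

View pics/side10c.png

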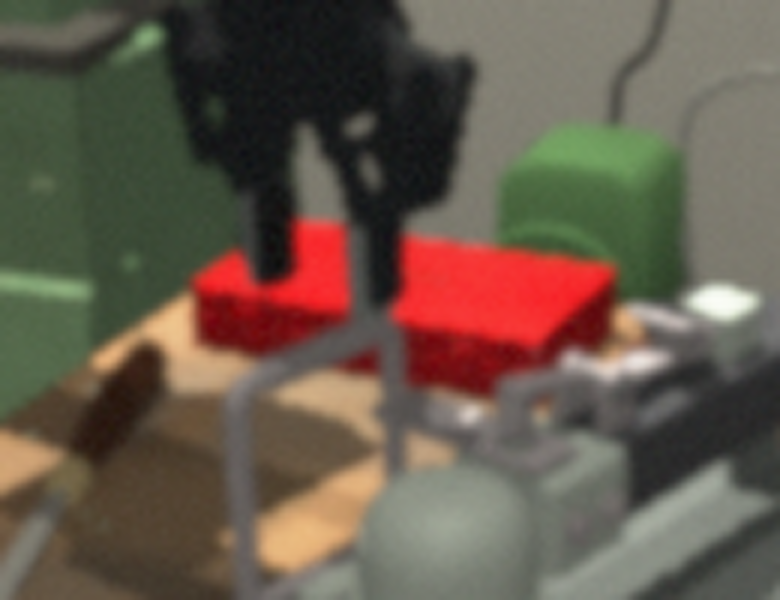

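```bash
python3 -m creep '[{"grip":45,"linear":[-2.5,-1.8,5],"rot":[0,0,0]},{"grip":45,"linear":[0,0,8],"rot":[0,0,0]},{"grip":45,"linear":[0,0,7],"rot":[0,0,0]},{"grip":45,"linear":[0,0,0],"rot":[0,0,0]}]' && python3 -m creep '[{"grip":45,"linear":[0,0,7],"rot":[0,0,0]},{"grip":45,"linear":[0,0,6],"rot":[0,0,0]},{"grip":45,"linear":[0,0,5],"rot":[0,0,0]},{"grip":45,"linear":[0,0,0],"rot":[0,0,0]}]'
python3 - <<'E'
from h import *
to([506.5,-31,101])
p,d=imaging.capture("side")
cv2.imwrite("pics/side11c.png",cv2.resize(p[130:230,220:350,::-1],None,fx=6,fy=6,interpolation=cv2.INTER_CUBIC))
E
```

```text
time_s: 8.7
eef_pos: [506.3, -31.2, 120.6]
ee_rot: [0.001, 0.816, 0.578, 0.001]
force: [0.0, 0.5, -0.3]
grip_width: 0.526
time_s: 9.03
eef_pos: [506.7, -31.2, 103.0]
ee_rot: [0.001, 0.816, 0.578, 0.001]
force: [0.4, 0.3, 1.1]
grip_width: 0.53
t 9.0333 pos [506.7 -31.2 103. ] F [0.4 0.3 1.1] g 0.53
lin(tool) [ 0.2 -0.3  2. ] rot [0.003 0.    0.   ]
```

View pics/side11c.png

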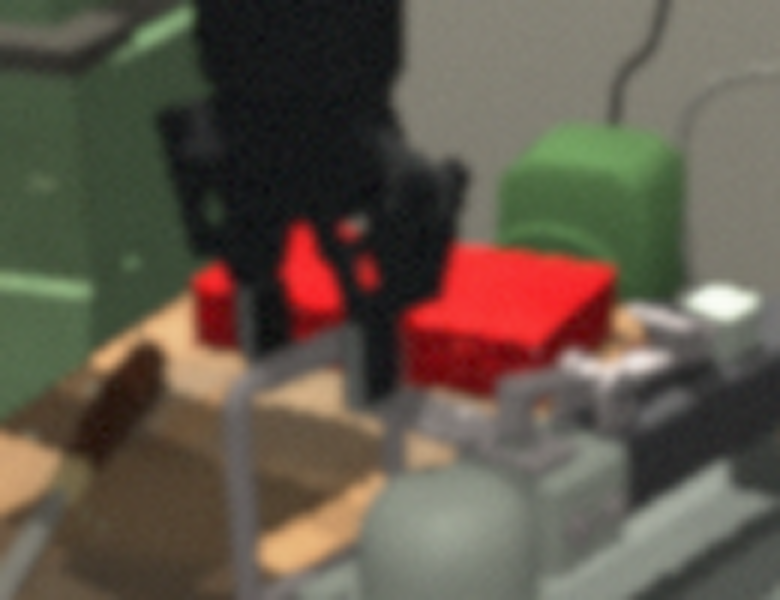

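```bash
python3 -m creep '[{"grip":30,"linear":[0,0,2],"rot":[0,0,0]},{"grip":20,"linear":[0,0,0],"rot":[0,0,0]},{"grip":5,"linear":[0,0,0],"rot":[0,0,0]},{"grip":0,"linear":[0,0,0],"rot":[0,0,0]},{"grip":0,"linear":[0,0,0],"rot":[0,0,0]},{"grip":0,"linear":[0,0,0],"rot":[0,0,0]},{"grip":0,"linear":[0,0,0],"rot":[0,0,0]}]' 80
python3 - <<'E'
from h import *
to([506.5,-31,101])
from rig import sensors
print(sx@sensors.sense()["force"])
p,d=imaging.capture("side")
cv2.imwrite("pics/side12c.png",cv2.resize(p[130:230,220:350,::-1],None,fx=6,fy=6,interpolation=cv2.INTER_CUBIC))
E
```

```text
time_s: 9.67
eef_pos: [505.6, -30.8, 102.3]
ee_rot: [0.0, 0.816, 0.578, 0.0]
force: [-8.8, 2.7, 6.2]
grip_width: 0.123
t 9.6667 pos [505.6 -30.8 102.3] F [-8.8  2.7  6.2] g 0.123
lin(tool) [0.1 0.9 1.3] rot [0.001 0.    0.   ]
-9.186033909348293
```

View pics/side12c.png

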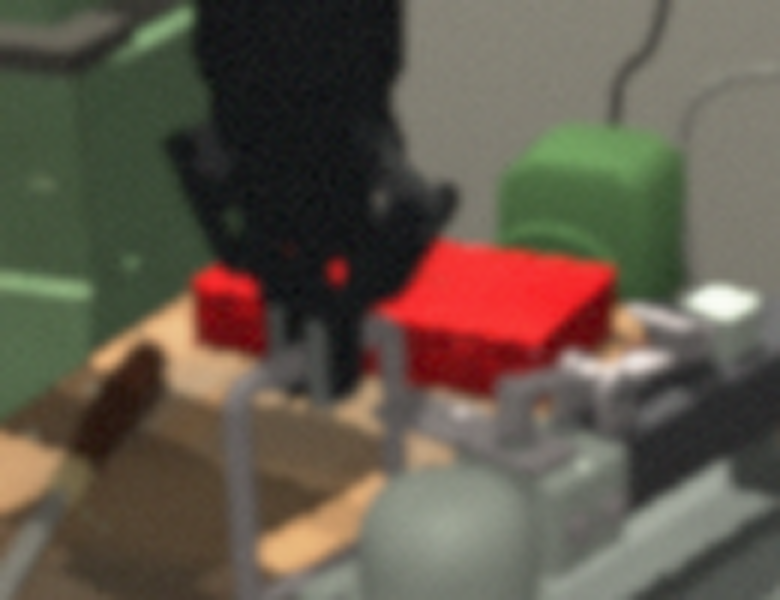

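Handle is gripped: the opening reads about 10.5 mm and the bar shows between the pads. Next, pull sideways along tool -y.

```bash
python3 -m creep '[{"grip":0,"linear":[0,-2,0],"rot":[0,0,0]},{"grip":0,"linear":[0,-2,0],"rot":[0,0,0]},{"grip":0,"linear":[0,-2,0],"rot":[0,0,0]},{"grip":0,"linear":[0,0,0],"rot":[0,0,0]}]'
python3 -c "
from h import *
to([505.6-15*.943,-30.8+15*.333,102.3])
from rig import sensors
print(sx@sensors.sense()['force'])"
```

```text
time_s: 10.05
eef_pos: [502.4, -29.6, 102.4]
ee_rot: [0.003, 0.816, 0.578, 0.002]
force: [5.7, -1.8, -3.2]
grip_width: 0.124
t 10.05 pos [502.4 -29.6 102.4] F [ 5.7 -1.8 -3.2] g 0.124
lin(tool) [ -0.  -11.6   0. ] rot [ 0.008 -0.    -0.   ]
5.957378038656534
```

```bash
python3 -m creep '[{"grip":0,"linear":[0,-2,0],"rot":[0,0,0]},{"grip":0,"linear":[0,-2,0],"rot":[0,0,0]},{"grip":0,"linear":[0,0,0],"rot":[0,0,0]}]'
python3 -c "
from h import *
to([505.6-15*.943,-30.8+15*.333,102.3])
from rig import sensors
print(sx@sensors.sense()['force'])"
```

```text
time_s: 10.3
eef_pos: [498.8, -28.4, 102.5]
ee_rot: [0.003, 0.816, 0.578, 0.002]
force: [6.4, -1.1, -3.7]
grip_width: 0.124
t 10.3 pos [498.8 -28.4 102.5] F [ 6.4 -1.1 -3.7] g 0.124
lin(tool) [-0.  -7.8  0.1] rot [ 0.008 -0.    -0.   ]
6.397058356199898
```

```bash
python3 -m creep '[{"grip":0,"linear":[0,-3,0],"rot":[0,0,0]},{"grip":0,"linear":[0,-3,0],"rot":[0,0,0]},{"grip":0,"linear":[0,-3,0],"rot":[0,0,0]},{"grip":0,"linear":[0,0,0],"rot":[0,0,0]}]'
python3 - <<'E'
from h import *
to([505.6-16*.943,-30.8+16*.333,102.3])
from rig import sensors
print(sx@sensors.sense()["force"])
p,d=imaging.capture("side")
cv2.imwrite("pics/side13c.png",cv2.resize(p[130:230,220:350,::-1],None,fx=6,fy=6,interpolation=cv2.INTER_CUBIC))
E
```

```text
time_s: 10.63
eef_pos: [490.4, -25.4, 102.5]
ee_rot: [0.003, 0.816, 0.578, 0.003]
force: [7.6, -1.9, -4.5]
grip_width: 0.124
t 10.6333 pos [490.4 -25.4 102.5] F [ 7.6 -1.9 -4.5] g 0.124
lin(tool) [-0.   0.1  0.2] rot [ 0.009 -0.    -0.   ]
7.750654589385965
```

View pics/side13c.png

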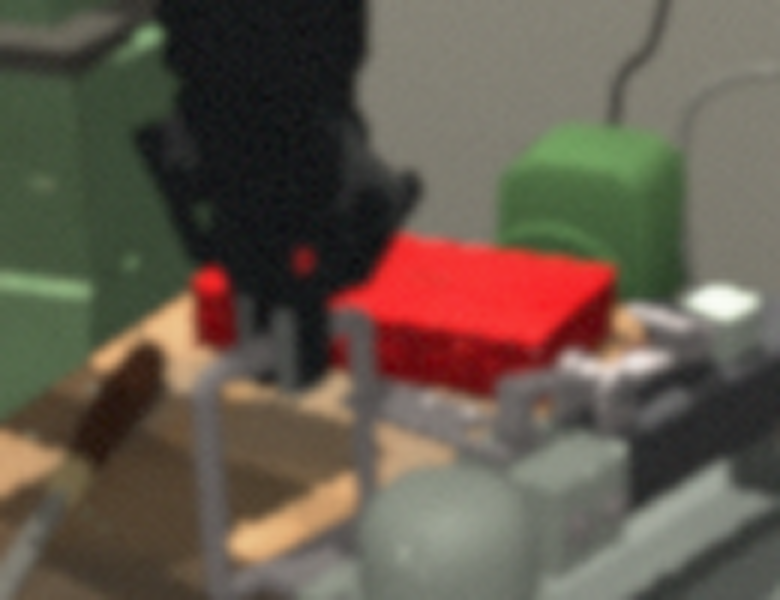

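Latch is out 16 mm and the spring reads 7.7 N, as described. Next, lift on the arc, starting with a small part.

```bash
python3 -m creep '[{"grip":0,"linear":[0.5,0,-5.1],"rot":[0,-0.02,0]},{"grip":0,"linear":[0.6,0,-5.1],"rot":[0,-0.02,0]},{"grip":0,"linear":[0.6,0,-5.1],"rot":[0,-0.02,0]},{"grip":0,"linear":[0.6,0,-5.1],"rot":[0,-0.02,0]},{"grip":0,"linear":[0,0,0],"rot":[0,0,0]}]'
cat >> h.py <<'E'
def st():
    from rig import sensors
    s=sensors.sense();R=Ro.from_quat(np.roll(s["ee_rot"],-1));p=s["eef_pos"]-np.array([490.4,-25.4,102.5])
    print("t",s["time_s"],"d(stand x,y,z)",round(sx@p,1),round(sy@p,1),round(p[2],1),"Ftool",R.inv().apply(s["force"]).round(1),"tq",s["wrist_torque"].round(2),"tilt",(Ro.from_matrix(np.c_[sy,sx,-Z]).inv()*R).as_rotvec().round(3),"g",s["grip_width"])
def shot(n,a,b,c,e,f,name):
    p,d=imaging.capture(n);cv2.imwrite("pics/"+name,cv2.resize(p[a:b,c:e,::-1],None,fx=f,fy=f,interpolation=cv2.INTER_CUBIC))
E
python3 -c "
from h import *
st();shot('side',120,240,220,380,4.5,'l1.png')"
```

```text
time_s: 11.1
eef_pos: [491.8, -23.3, 123.5]
ee_rot: [0.028, 0.815, 0.577, -0.031]
force: [5.2, -9.0, -3.5]
grip_width: 0.12
t 11.1 d(stand x,y,z) 0.6 2.4 21.0 Ftool [-6.4  7.9  4.2] tq [-1.12 -0.78  0.06] tilt [-0.01  -0.082 -0.   ] g 0.12023334032781352
```

View pics/l1.png

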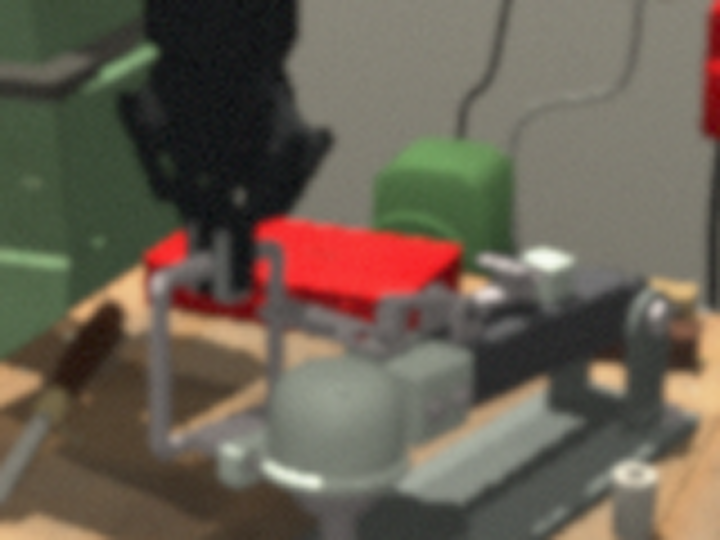

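The coupler lifts with the handle. The force along tool x is -6 N, so I'll reduce the x component.

```bash
python3 -m creep '[{"grip":0,"linear":[0.1,0,-5.1],"rot":[0,-0.02,0]},{"grip":0,"linear":[0.1,0,-5.1],"rot":[0,-0.02,0]},{"grip":0,"linear":[0.1,0,-5.1],"rot":[0,-0.02,0]},{"grip":0,"linear":[0.2,0,-5.1],"rot":[0,-0.02,0]},{"grip":0,"linear":[0,0,0],"rot":[0,0,0]}]'
python3 -c "
from h import *
st();shot('side',120,240,220,380,4.5,'l2.png')"
```

```text
time_s: 11.57
eef_pos: [492.6, -19.6, 143.3]
ee_rot: [0.05, 0.814, 0.576, -0.063]
force: [8.0, -2.9, -4.6]
grip_width: 0.12
t 11.5667 d(stand x,y,z) 0.1 6.2 40.8 Ftool [0.7 8.4 4.6] tq [-0.14 -1.12  0.18] tilt [-0.009 -0.16  -0.   ] g 0.11993395287343517
```

View pics/l2.png

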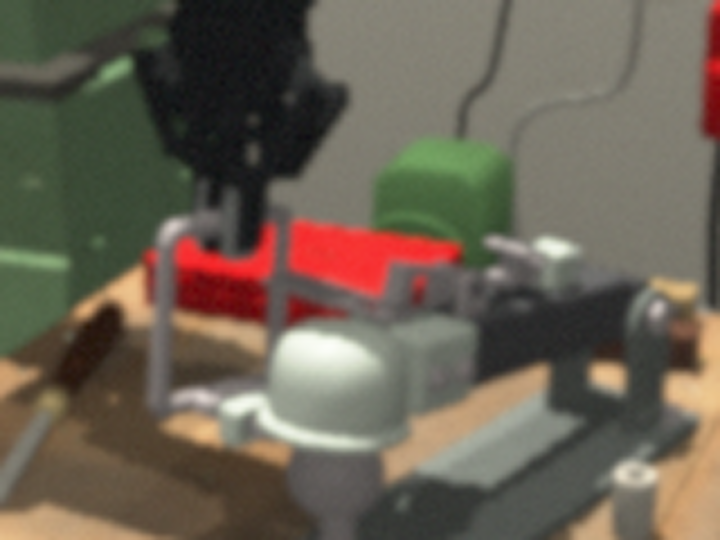

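```bash
python3 -m creep '[{"grip":0,"linear":[0.3,0,-5.1],"rot":[0,-0.02,0]},{"grip":0,"linear":[0.3,0,-5.1],"rot":[0,-0.02,0]},{"grip":0,"linear":[0.3,0,-5.1],"rot":[0,-0.02,0]},{"grip":0,"linear":[0.3,0,-5.1],"rot":[0,-0.02,0]},{"grip":0,"linear":[0,0,0],"rot":[0,0,0]}]';python3 -c "
from h import *
st()"
python3 -m creep '[{"grip":0,"linear":[0.3,0,-5.1],"rot":[0,-0.02,0]},{"grip":0,"linear":[0.3,0,-5.1],"rot":[0,-0.02,0]},{"grip":0,"linear":[0.3,0,-5.1],"rot":[0,-0.02,0]},{"grip":0,"linear":[0.3,0,-5.1],"rot":[0,-0.02,0]},{"grip":0,"linear":[0,0,0],"rot":[0,0,0]},{"grip":0,"linear":[0,0,0],"rot":[0,0,0]},{"grip":0,"linear":[0,0,0],"rot":[0,0,0]}]'
python3 -c "
from h import *
st();shot('side',120,240,220,380,4.5,'l3.png');shot('top',100,260,220,420,4,'l3t.png')"
```

```text
time_s: 12.03
eef_pos: [494.1, -14.5, 162.8]
ee_rot: [0.073, 0.81, 0.574, -0.095]
force: [8.3, -0.9, -6.5]
grip_width: 0.123
t 12.0333 d(stand x,y,z) -0.2 11.5 60.3 Ftool [3.4 8.  5.9] tq [ 0.18 -1.17  0.24] tilt [-0.009 -0.24  -0.   ] g 0.12346313126225963
time_s: 12.62
eef_pos: [495.9, -8.2, 181.1]
ee_rot: [0.094, 0.806, 0.57, -0.127]
force: [8.3, 0.7, -8.1]
grip_width: 0.125
t 12.6167 d(stand x,y,z) -0.5 18.0 78.6 Ftool [5.8 7.5 6.7] tq [ 0.64 -1.51  0.42] tilt [-0.007 -0.318  0.   ] g 0.12530971338011104
```

View pics/l3.png

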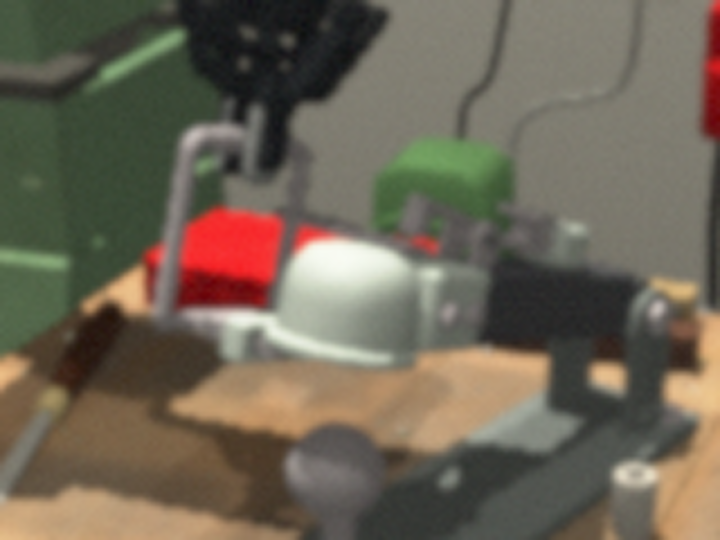

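View pics/l3t.png

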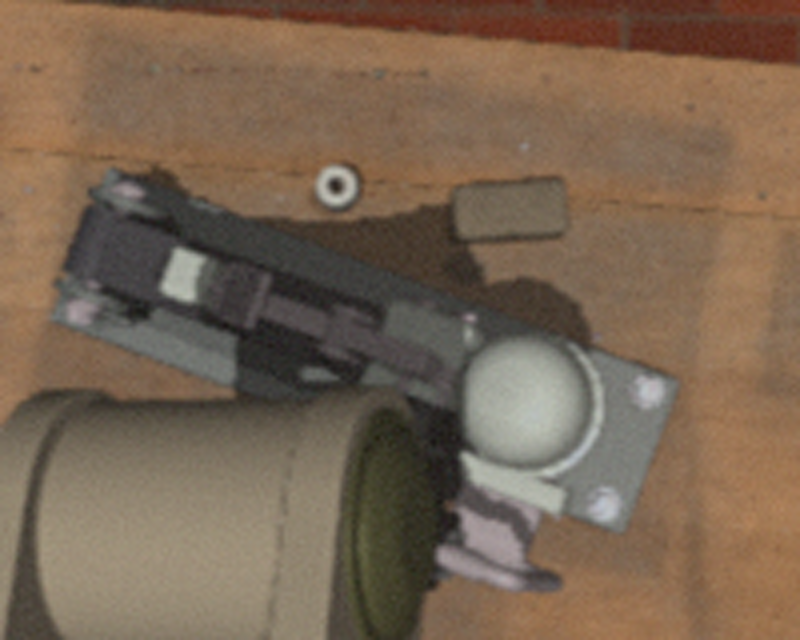

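```bash
python3 -m creep '[{"grip":0,"linear":[0,0,0],"rot":[0,0,0]},{"grip":0,"linear":[0,0,0],"rot":[0,0,0]},{"grip":0,"linear":[0,0,0],"rot":[0,0,0]},{"grip":0,"linear":[0,0,0],"rot":[0,0,0]},{"grip":0,"linear":[0,0,0],"rot":[0,0,0]},{"grip":0,"linear":[0,0,0],"rot":[0,0,0]}]'
python3 -c "
from h import *
st()
from rig import ctrl
print(ctrl.finish_job())"
```

```text
time_s: 13.22
eef_pos: [495.8, -8.2, 181.0]
ee_rot: [0.094, 0.806, 0.57, -0.127]
force: [9.7, 1.5, -7.3]
grip_width: 0.126
t 13.2167 d(stand x,y,z) -0.6 18.0 78.5 Ftool [6.7 8.6 5.5] tq [ 0.62 -1.46  0.44] tilt [-0.007 -0.318  0.   ] g 0.12610307629037837
the job is handed in; nothing more can be done
None
```

The coupler is off its ball, and I handed the job in at 13.2 s with the gripper holding the handle and the tongue raised.

- **Lock lever:** I pushed the thumb pad down about 10 mm. The force dropped as the catch snapped over and then rose to about 15 N near the hard stop. After I let go, the picture showed the lever still down and its tooth out of the slot.
- **Latch:** I gripped the D-handle with 80 N and pulled it out about 16 mm. The spring force read 7.7 N, as described.
- **Lift:** I raised the tongue along its arc to about 0.31 rad. In the side picture the coupler's rim is roughly 35–40 mm above the ball's top.
- **Final hold:** Over the last half second the pose, grip and force stayed steady.
- **Whetstone and collet:** Both looked unmoved in the last top picture.

**Disagreement in the readings:** the reported tool-tip height was about 29 mm lower than the real fingertips. The camera showed this, and so did touching the pad, so I corrected for it in all heights. During the lift there was a sideways force of up to 6 N along the bar, but the grip did not visibly slip.

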